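Close the robot's electronics bay with its pin-located cover

ROBOT

A 7-joint arm with a two-finger parallel gripper is mounted at the origin on the work surface. World frame = base frame: x ahead of the robot, y to its left, z up, the work surface at z = 0. Lengths are in m, angles in rad, forces in N, time in s.
With the tool pointing down it reaches from about 0.4 to 0.85 m from the base axis. Payload 10.4 kg.
Tool frame: the origin (TCP) lies on the centre line of the jaws, within the pads' length; the fingertips stand 11 mm ahead of it and the grasp point (between the pads) lies 8 mm behind it (tip_reach is the distance from the TCP to the fingertips, in m); z points along the fingers, y is the line along which they close (so a half turn about z gives the same grasp; the last joint's range is limited). The gripper opens to 85 mm and grips with 20 to 120 N. Pads are 22 mm wide; open, the fingers measure 114 mm over their backs; the gripper's body (76 mm by 85 mm) begins 54 mm behind the grasp point. The pads swing forward as they close: fully open they stand 13 mm farther back than shut.
Start: joints at [-1.27, 0.332, -0.065, 1.46, 0.022, 1.35, -0.088], TCP at [0.199, 0.593, 0.242] pointing down, gripper open.
Joint ranges: [-2.6, 2.6], [-0.5, 2.12], [-1.47, 1.34], [0.16, 2.42], [-1.27, 4.41], [0.06, 2.06], [-2.6, 2.6]. Speed limits (rad/s): [2.22, 2.22, 2.79, 2.79, 3.14, 3.14, 3.14].

INTERFACE

Orientations are given as a unit quaternion [x, y, z, w].
In Python, from workcell import get_obs, camera, hand_in, tip_reach gives the robot as it stands. The module is installed in compiled form; this text tells all that it offers.
- The arm moves only by the tool move_arm, never from a script. Its argument "plan" is a list of rows, each an object with "delta_pos": the shift along the tool's x, y, z in fractions of the full range, 1 being 0.8 m, a list of three; "turn": the turn, a rotation vector about the tool's x, y, z in fractions of the full range, 1 being pi/2 rad, a list of three; "fingers": the closure, from 0 (fully open) to 1 (shut). A call has 1 to 12 rows; each row is the pose to reach, as a shift and turn from the pose commanded when the call began, along the tool's axes at that moment; what a row does not reach only later rows make up. A row lasts 1/8 s, in which the tool goes at most 62.5 mm and 10.7 degrees, less where a joint would pass 70% of its speed; a pose out of reach is approached as far as the arm can. A call with a gripper value outside its range is refused whole. The fingers move at their own pace and stop on an object; "force" is the grip in N (left out, the last holds). Time passes only in rows, so rows that repeat a pose let the fingers close. It gives the time, the measured TCP pose, the force, the opening and the grip force at its end, in the units of the state.
- get_obs(): the state, without advancing time (a new reading comes with each control period).
- camera(name): name is "scene" or "top"; returns a dict with "color" (480x640x3 uint8, red, green, blue), "range_z" (480x640 float32, m along the optical axis (not along the pixel's ray), 0 where there is no reading), "fx", "fy", "cx", "cy" (pixels), "R" (3x3) and "t" (3): a world point X has camera coordinates R X + t. Camera axes: x right, y down, z forward; pixel columns grow to the right and rows downward; lengths in m; the calibration is good to about 2 mm. A picture is of the moment at which its call begins.
- hand_in(): hands the job in; it is judged then, once.
The state is a dict: "clock": time; "joint_pos": joint angles; "joint_velocities": joint speeds; "tau": joint torques, N m; "position": TCP position; "ee_rot": TCP orientation; "ft_force": force on the tool from outside, world axes, zero at the start; "torque": the same for the moment, N m; "grip_width": opening from 0.0 (shut) to 1.0 (fully open); "grasp_force": force on a finger pad.
Only numpy, scipy, OpenCV 4.12 (cv2) and the standard library are available. Lean on these libraries where they do the work, as an engineer would, in place of code of your own. Each camera call takes 0.05 s, during which the arm holds its last target. There are 200 camera calls.

TASK

Put the right cover on the small wheeled robot base: take the cover that has one hole near each end, carry it by its handle and set it down over the two upright pins so that a pin comes up through each hole and the cover lies flat on the base, then let go. Do not drop it on from above the pins, and leave the other cover (both holes at the same end) where it lies.

Things in the scene. Friction and masses are not known exactly. Their poses are not given: they have to be found in the camera images.
- cover: Right cover, loose, flat on the bench: aluminium plate 150 (x) x 90 (y) x 6 mm, 24 mm through holes at x = -57 and +57, y = 0 (one near each end). Black bridge handle on its middle: bar 70 long (x), 20 wide (y), 30 to 46 mm above the underside, on posts at x = +-29; grip it across y. About 0.3 kg. Origin: centre of underside, z up. Fits either way round.
- drive_base: Fixed robot base on 4 wheels, 184 (x) x 153 (y) mm; origin under its middle at bench level, z up. Flat top 70 mm up, 170 x 108, with an open bay (green board in it). Pins on the top at x = -57 and +57, y = 0: 40 mm tall, 18 thick for the lowest 10, tapering to 5 at the tip, so the cover centres itself to 3 mm. Cover home: its origin 70 mm above this origin.
- other_cover: Wrong cover, to be left alone: same plate, size and handle, loose on the bench, but its two 24 mm holes are both at its +x end, side by side (x = +57, y = -22 and +22 mm). Origin: centre of the plate's underside, z up.
Things that resemble listed ones, but are neither listed nor needed, are in the scene too. Leave any red or turquoise look-alike of the cover alone.

How it is judged:
By the outcome, as a careful person would: the job done as asked, in the order asked, and still so for the second after the job is handed in, with the robot touching nothing.
It also fails if it takes over 42 s, if anything falls off the work surface, if the arm or the gripper's body presses on something with over 40 N, if the wrist force passes 120 N, or if a joint passes its speed limit or range.

## Working session

There is one attempt and no reset: what is moved stays moved. The work goes in short steps, Python scripts to look and compute and a tool call to move; the robot and the scene stay as the last step left them, time stands still between calls to the robot, and variables do not carry over. Pictures are saved under pics/ and viewed, at most 10 in all, crops included, and the job is handed in when it is done.

Besides the shell and the picture viewer there is one more tool, called after "Request:" as name([rows], argument=value, ...), one row to a line, values as JSON. move_arm: Moves the arm, as the interface text tells. Its arguments: {"type":"object","properties":{"plan":{"type":"array","items":{"type":"object","properties":{"delta_pos":{"type":"array","items":{"type":"number"}},"turn":{"type":"array","items":{"type":"number"}},"fingers":{"type":"number"}}}},"force":{"type":"number"}},"required":["plan"]}

```bash
mkdir -p pics
python3 - <<'E'
from workcell import *
import cv2,numpy as np
print(get_obs(),tip_reach)
for n in("top","scene"):
    c=camera(n);cv2.imwrite(f"pics/{n}0.png",c["color"][...,::-1]);np.savez(f"{n}0.npz",**c)
    print(n,c["fx"],c["cx"],c["cy"],c["R"],c["t"],-c["R"].T@c["t"])
E
```

```text
{'clock': 0.0, 'joint_pos': array([-1.26962474,  0.33291514, -0.06473613,  1.46094374,  0.02156956,
        1.34990115, -0.08851138]), 'joint_velocities': array([ 0.0006127 , -0.00180218, -0.00118868,  0.00093376,  0.00229189,
        0.00104624, -0.00051626]), 'tau': array([ 1.06199379e-03, -6.25455451e+01,  4.97650215e-02, -3.91600406e+01,
        1.61322945e-02,  1.01083054e-02, -2.22718739e-06]), 'position': array([0.19869935, 0.59218963, 0.24148783]), 'ee_rot': array([ 1.61161262e-01,  9.86927811e-01, -7.29076168e-04, -1.05783114e-04]), 'ft_force': array([-0.50638021, -0.36546634, -0.12778446]), 'torque': array([-0.01454334, -0.00084771, -0.01777302]), 'grasp_force': 0.0, 'grip_width': 0.9994023661961827} 0.011
top 589.3988003882203 326.9052693386095 248.62085555458376 [[ 0.01588529 -0.99974136 -0.01627514]
 [-0.99854219 -0.01502224 -0.05184418]
 [ 0.05158629  0.01707498 -0.99852256]] [0.08855721 0.40584495 1.10023105] [0.34708971 0.07584459 1.1210875 ]
scene 524.3649869238053 310.89453243709613 245.36130440444097 [[ 0.47711196  0.87866093 -0.01786461]
 [ 0.66294909 -0.37317646 -0.64902837]
 [-0.57694253  0.29781587 -0.76055442]] [-0.27341772 -0.24728059  1.4793056 ] [ 1.14785962 -0.29259851  0.9597158 ]
```

View pics/top0.png

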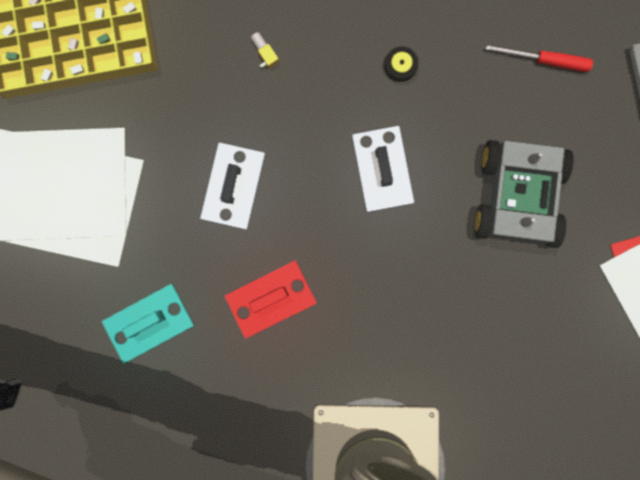

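View pics/scene0.png

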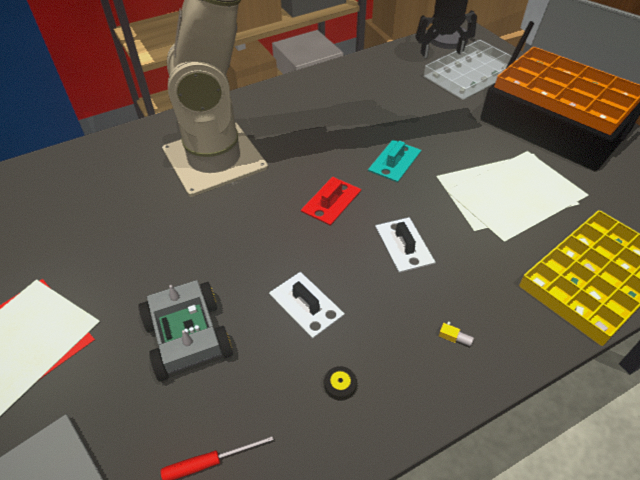

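In the top view there are four candidates:
- Aluminium plate at (233,186), with holes at (240,157) and (226,214), one per end. This is the right cover.
- Aluminium plate at (383,168), with holes at (366,141) and (389,137), both at one end. This is the wrong cover.
- The red plate at (270,299) and the turquoise plate at (147,322) are look-alikes to leave alone.

The base is at (527,192), with pins at about (534,158) and (527,222). In the scene view the right cover is at (405,243), and the pin tips are at about (172,290) and (186,335).

```bash
cat > h.py <<'E'
import numpy as np,cv2
def ray(c,u,v):
    d=c["R"].T@np.array([(u-c["cx"])/c["fx"],(v-c["cy"])/c["fy"],1]); return -c["R"].T@c["t"],d
def at_z(c,u,v,z):
    o,d=ray(c,u,v); return o+d*(z-o[2])/d[2]
def cloud(c):
    v,u=np.mgrid[:480,:640]; z=c["range_z"]
    P=np.stack([(u-c["cx"])/c["fx"]*z,(v-c["cy"])/c["fy"]*z,z],-1)
    return (P-c["t"])@c["R"]
def tri(c1,p1,c2,p2):
    P=[c["K"]@np.c_[c["R"],c["t"]] if "K" in c else np.array([[c["fx"],0,c["cx"]],[0,c["fy"],c["cy"]],[0,0,1]])@np.c_[c["R"],c["t"]] for c in(c1,c2)]
    X=cv2.triangulatePoints(P[0],P[1],np.array(p1,float).reshape(2,1),np.array(p2,float).reshape(2,1)).ravel(); return X[:3]/X[3]
E
python3 - <<'E'
from h import *
T=dict(np.load("top0.npz"));S=dict(np.load("scene0.npz"))
def rect(c,x,y,r,lo,hi):
    X=cloud(c); m=(np.hypot(X[...,0]-x,X[...,1]-y)<r)&(X[...,2]>lo)&(X[...,2]<hi)&(c["range_z"]>0)
    p=X[m]; (cx,cy),wh,a=cv2.minAreaRect((p[:,:2]*1000).astype(np.float32))
    return len(p),np.round([cx,cy,*wh,a],1),np.round(np.median(p,0),4)
c0=at_z(T,233,186,0.006);b0=at_z(T,527,192,.07);print(c0,b0)
for n,c in(("top",T),("scene",S)):
    print(n,"plate",rect(c,c0[0],c0[1],.1,.003,.012));print("handle",rect(c,c0[0],c0[1],.07,.038,.055))
    print("basetop",rect(c,b0[0],b0[1],.12,.063,.077)); print("pins",rect(c,b0[0],b0[1],.12,.085,.12))
    X=cloud(c)
    m=(np.hypot(X[...,0]-b0[0],X[...,1]-b0[1])<.12)&(X[...,2]>.085)&(c["range_z"]>0)
    k,l,st,ce=cv2.connectedComponentsWithStats(m.astype(np.uint8))
    for i in range(1,k):
        p=X[l==i]; print("pin",ce[i],len(p),p.mean(0),p[:,2].max())
# dark holes in white plate, top
g=cv2.cvtColor(T["color"],cv2.COLOR_RGB2GRAY)
for n,c,(x0,y0,x1,y1) in(("top",T,(195,135,270,235)),("scene",S,(370,210,440,278))):
    g=cv2.cvtColor(c["color"],cv2.COLOR_RGB2GRAY)[y0:y1,x0:x1]
    k,l,st,ce=cv2.connectedComponentsWithStats((g<110).astype(np.uint8))
    for i in range(1,k):
        if st[i,4]>25: u=ce[i]+[x0,y0];print(n,"dark",u,st[i,4],at_z(c,*u,.006))
a=cv2.resize(T["color"][130:240,190:420],(800,383),interpolation=2)
b=cv2.resize(T["color"][130:250,465:580],(382,400),interpolation=2)
cv2.imwrite("pics/crop.png",a[...,::-1]);cv2.imwrite("pics/base.png",np.hstack([b,cv2.resize(S["color"][270:385,130:245],(400,400))])[...,::-1])
E
```

```text
[0.521764   0.27619757 0.006     ] [ 0.50795583 -0.26174705  0.07      ]
top plate (3053, array([521.6, 275.9, 195. , 192.8,  60.8]), array([0.5198, 0.2724, 0.0058]))
handle (430, array([523.2, 278.1,  21.1,  70.6,  77.7]), array([0.5226, 0.2778, 0.0455]))
basetop (3690, array([ 511.2, -263.4,  151.3,  170.9,   83.6]), array([ 0.5053, -0.2614,  0.0699]))
pins (144, array([ 510.6, -262.3,   14.7,  127.6,   84.6]), array([ 0.5611, -0.2633,  0.0967]))
pin [535.27272727 156.76623377] 77 [ 0.56587449 -0.26753653  0.09687482] 0.11272293883443692
pin [528.14925373 220.92537313] 67 [ 0.45320258 -0.25452474  0.09830738] 0.11393287583772088
scene plate (1325, array([522.4, 273.1, 165.8, 186.7,  85.2]), array([0.5391, 0.2683, 0.0055]))
handle (214, array([527.2, 277. ,  20.5,  72.8,  78.6]), array([0.5299, 0.2752, 0.0446]))
basetop (2382, array([ 514.8, -264.1,  149.4,  173.6,   83.7]), array([ 0.554 , -0.2686,  0.069 ]))
pins (124, array([ 517.5, -264.4,   14.3,  126.8,   83.9]), array([ 0.5171, -0.2644,  0.095 ]))
pin [171.75806452 290.98387097] 62 [ 0.46104501 -0.25835253  0.09588537] 0.11199155589204039
pin [184.83870968 335.90322581] 62 [ 0.57433464 -0.27058085  0.09682646] 0.11128265394702111
top dark [231.83208309 183.4440277 ] 3466 [0.52665048 0.27855392 0.006     ]
top dark [239.1971831  156.32394366] 71 [0.57912819 0.26568186 0.006     ]
top dark [229.50497512 183.34079602] 402 [0.52679012 0.28301748 0.006     ]
top dark [225.1971831  214.32394366] 71 [0.46722554 0.28979427 0.006     ]
scene dark [404.42821518 243.00106876] 2807 [0.52758226 0.27929886 0.006     ]
scene dark [404.66942149 236.54820937] 363 [0.51095138 0.29168963 0.006     ]
scene dark [413.66666667 260.88095238] 42 [0.58311689 0.2662661  0.006     ]
```

View pics/crop.png

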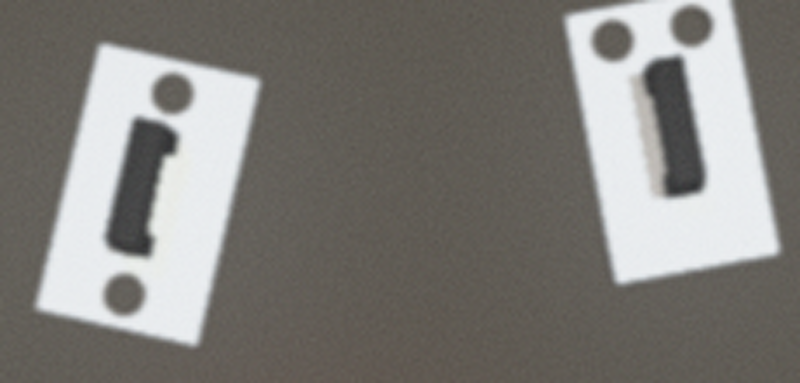

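View pics/base.png

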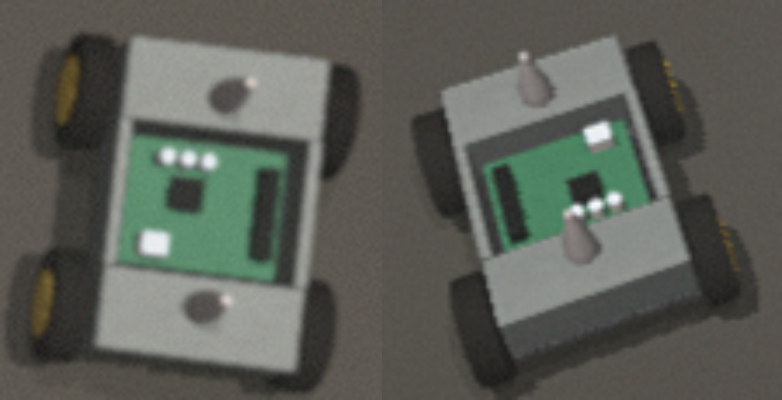

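The enlarged crop confirms it: the left plate has one hole at each end, and the right plate has both at one end. The pin tips sit at top pixels of about (540.6,154.9) and (533.3,220), and scene pixels of about (184,331.5) and (170.5,286.4). Next I'll triangulate them and work out the moves in tool axes.

Run:
```python
from h import *
from workcell import get_obs
from scipy.spatial.transform import Rotation as R
T=dict(np.load("top0.npz"));S=dict(np.load("scene0.npz"))
a=tri(T,(540.6,154.9),S,(184,331.5));b=tri(T,(533.3,220),S,(170.5,286.4))
print("tips",a,b,(a+b)/2,np.linalg.norm(a-b),np.degrees(np.arctan2(*(a-b)[1::-1])))
for z in(.110,):print("top only",at_z(T,540.6,154.9,z),at_z(T,533.3,220,z),"scene only",at_z(S,184,331.5,z),at_z(S,170.5,286.4,z))
h=tri(T,(239.2,156.3),S,(413.7,260.9));print("hole far tri",h)
o=get_obs();r=R.from_quat(o["ee_rot"]);print(r.as_matrix())
p=o["position"]
for n,x,ang in(("cover",(.524,.278,.1),-12.2),("base",(.512,-.263,.2),-6.4)):
    print(n,r.inv().apply(np.array(x)-p),"tool x-axis angle now",np.degrees(np.arctan2(*r.as_matrix()[1::-1,0])),"want",ang)
```

```text
tips [ 0.56838908 -0.27162902  0.10540511] [ 0.45492219 -0.25933838  0.10532677] [ 0.51165563 -0.2654837   0.10536594] 0.1141306251002345 -6.182132217211476
top only [ 0.5664489 -0.272295   0.11     ] [ 0.45371684 -0.25955139  0.11      ] scene only [ 0.57324294 -0.26908164  0.11      ] [ 0.46013586 -0.2574588   0.11      ]
hole far tri [0.58049279 0.26728152 0.00207093]
[[-9.48042455e-01  3.18143622e-01 -3.74664759e-04]
 [ 3.18143839e-01  9.48041628e-01 -1.25272043e-03]
 [-4.33472263e-05 -1.30682944e-03 -9.99999145e-01]]
cover [-0.40831619 -0.19422517  0.1418565 ] tool x-axis angle now 161.4492907427671 want -12.2
base [-0.56905984 -0.7110641   0.04253881] tool x-axis angle now 161.4492907427671 want -6.4
```

The cover handle is at (0.524, 0.278) with yaw −12.2°, and its height matches the expected 46 mm. The base is at about (0.512, −0.2645) with yaw −6.2°, a top 70 mm up and pins 114 mm apart, all matching the text. I'm moving above the cover now.

The manual's scale: shifts go in shares of 0.8 m and turns go in shares of pi/2 rad. Converting my numbers, -0.408 m / 0.8 = -0.51, -0.194 m / 0.8 = -0.2425, -0.111 rad / 1.5708 = -0.0707.

Request:
move_arm([
  {"delta_pos": [-0.51, -0.2425, 0.1775], "turn": [0, 0, -0.0707], "fingers": 0},
  {"delta_pos": [-0.51, -0.2425, 0.1775], "turn": [0, 0, -0.0707], "fingers": 0},
  {"delta_pos": [-0.51, -0.2425, 0.1775], "turn": [0, 0, -0.0707], "fingers": 0},
  {"delta_pos": [-0.51, -0.2425, 0.1775], "turn": [0, 0, -0.0707], "fingers": 0},
  {"delta_pos": [-0.51, -0.2425, 0.1775], "turn": [0, 0, -0.0707], "fingers": 0},
  {"delta_pos": [-0.51, -0.2425, 0.1775], "turn": [0, 0, -0.0707], "fingers": 0},
  {"delta_pos": [-0.51, -0.2425, 0.1775], "turn": [0, 0, -0.0707], "fingers": 0},
  {"delta_pos": [-0.51, -0.2425, 0.1775], "turn": [0, 0, -0.0707], "fingers": 0},
  {"delta_pos": [-0.51, -0.2425, 0.1775], "turn": [0, 0, -0.0707], "fingers": 0},
  {"delta_pos": [-0.51, -0.2425, 0.1775], "turn": [0, 0, -0.0707], "fingers": 0},
])

```text
clock: 1.35
position: [0.5233, 0.2795, 0.1002]
ee_rot: [0.106, 0.994, 0.0, -0.0]
ft_force: [-0.3, 0.7, -0.3]
grip_width: 1.003
grasp_force: 0.0
```

To row units: 0.07 m / 0.8 = 0.0875, 0.035 m / 0.8 = 0.0438.

Request:
move_arm([
  {"delta_pos": [0, 0, 0.0438], "turn": [0, 0, 0], "fingers": 0},
  {"delta_pos": [0, 0, 0.0875], "turn": [0, 0, 0], "fingers": 0},
  {"delta_pos": [0, 0, 0.0875], "turn": [0, 0, 0], "fingers": 0},
  {"delta_pos": [0, 0, 0.0875], "turn": [0, 0, 0], "fingers": 1},
  {"delta_pos": [0, 0, 0.0875], "turn": [0, 0, 0], "fingers": 1},
  {"delta_pos": [0, 0, 0.0875], "turn": [0, 0, 0], "fingers": 1},
  {"delta_pos": [0, 0, 0.0875], "turn": [0, 0, 0], "fingers": 1},
  {"delta_pos": [0, 0, 0.0875], "turn": [0, 0, 0], "fingers": 1},
  {"delta_pos": [0, 0, 0.0875], "turn": [0, 0, 0], "fingers": 1},
  {"delta_pos": [0, 0, 0.0875], "turn": [0, 0, 0], "fingers": 1},
], force=60)

```text
clock: 2.6
position: [0.5244, 0.2792, 0.0312]
ee_rot: [0.106, 0.994, 0.001, 0.0]
ft_force: [-1.8, 0.9, 6.4]
grip_width: 0.223
grasp_force: 60.1
```

It's gripped at about 19 mm, which matches the 20 mm bar. Lifting.

To row units: -0.15 m / 0.8 = -0.1875, -0.11 m / 0.8 = -0.1375.

Request:
move_arm([
  {"delta_pos": [0, 0, -0.025], "turn": [0, 0, 0], "fingers": 1},
  {"delta_pos": [0, 0, -0.075], "turn": [0, 0, 0], "fingers": 1},
  {"delta_pos": [0, 0, -0.1375], "turn": [0, 0, 0], "fingers": 1},
  {"delta_pos": [0, 0, -0.1875], "turn": [0, 0, 0], "fingers": 1},
  {"delta_pos": [0, 0, -0.1875], "turn": [0, 0, 0], "fingers": 1},
  {"delta_pos": [0, 0, -0.1875], "turn": [0, 0, 0], "fingers": 1},
])

```text
clock: 3.35
position: [0.5233, 0.2784, 0.1796]
ee_rot: [0.106, 0.994, -0.0, -0.001]
ft_force: [0.0, -0.3, -5.0]
grip_width: 0.223
grasp_force: 59.4
```

Run:
```python
from h import *
from workcell import *
from scipy.spatial.transform import Rotation as R
c=camera("top");cv2.imwrite("pics/lift.png",c["color"][...,::-1])
o=get_obs();r=R.from_quat(o["ee_rot"]);p=o["position"];print(p,o["ft_force"],o["grip_width"],np.degrees(np.arctan2(*r.as_matrix()[1::-1,0])))
# plate relative to TCP
X=cloud(c);m=(np.hypot(X[...,0]-p[0],X[...,1]-p[1])<.11)&(abs(X[...,2]-.156)<.012)
q=X[m];print(len(q),np.median(q,0),cv2.minAreaRect((q[:,:2]*1000).astype(np.float32)),np.linalg.lstsq(np.c_[q[:,:2],np.ones(len(q))],q[:,2],rcond=None)[0])
print("to base",r.inv().apply(np.array([p[0]-.012,p[1]-.5425,p[2]])-p))
```

```text
[0.52302547 0.27830685 0.17894278] [-0.17134761 -0.20066293 -3.91929779] 0.22473205735323984 167.80782890892624
903 [0.56574057 0.24290014 0.15406119] ((555.6768798828125, 237.45553588867188), (122.92609405517578, 58.73069763183594), 22.30780792236328) [-0.00614425  0.00054411  0.15739081]
to base [-0.10284174 -0.53279757  0.00075854]
```

View pics/lift.png

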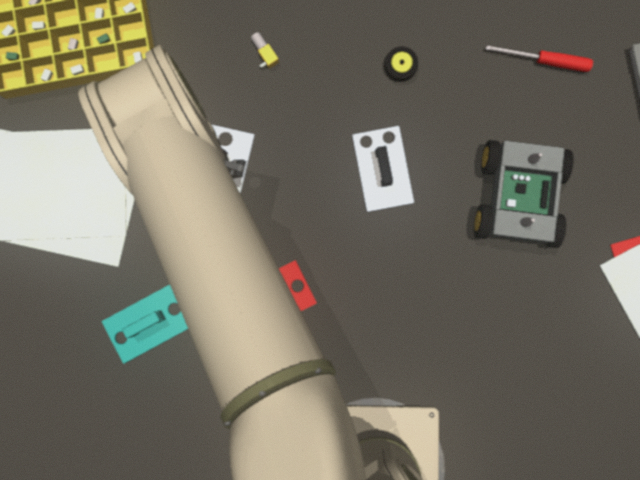

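The cover hangs level in the gripper, with its far hole visible at (226,139). The wrong cover is untouched at (383,168), and the base is clear. Now carrying it to the base.

To row units: -0.533 m / 0.8 = -0.6663, -0.103 m / 0.8 = -0.1288, -0.105 rad / 1.5708 = -0.0668.

Request:
move_arm([
  {"delta_pos": [-0.0063, -0.0338, 0], "turn": [0, 0, -0.0064], "fingers": 1},
  {"delta_pos": [-0.0175, -0.0938, 0], "turn": [0, 0, -0.0127], "fingers": 1},
  {"delta_pos": [-0.0313, -0.1625, 0], "turn": [0, 0, -0.0191], "fingers": 1},
  {"delta_pos": [-0.045, -0.2338, 0], "turn": [0, 0, -0.0255], "fingers": 1},
  {"delta_pos": [-0.0588, -0.305, 0], "turn": [0, 0, -0.0318], "fingers": 1},
  {"delta_pos": [-0.0725, -0.375, 0], "turn": [0, 0, -0.0382], "fingers": 1},
  {"delta_pos": [-0.0863, -0.4463, 0], "turn": [0, 0, -0.0446], "fingers": 1},
  {"delta_pos": [-0.1, -0.5175, 0], "turn": [0, 0, -0.0509], "fingers": 1},
  {"delta_pos": [-0.1138, -0.5875, 0], "turn": [0, 0, -0.0573], "fingers": 1},
  {"delta_pos": [-0.1238, -0.6413, 0], "turn": [0, 0, -0.0637], "fingers": 1},
  {"delta_pos": [-0.1288, -0.6663, 0], "turn": [0, 0, -0.0668], "fingers": 1},
  {"delta_pos": [-0.1288, -0.6663, 0], "turn": [0, 0, -0.0668], "fingers": 1},
])

```text
clock: 4.9
position: [0.5105, -0.2656, 0.1787]
ee_rot: [0.056, 0.998, -0.0, -0.002]
ft_force: [1.6, 1.1, -4.6]
grip_width: 0.224
grasp_force: 59.5
```

Request:
move_arm([
  {"delta_pos": [0, 0, 0], "turn": [0, 0, 0], "fingers": 1},
  {"delta_pos": [0, 0, 0], "turn": [0, 0, 0], "fingers": 1},
])

```text
clock: 5.15
position: [0.5122, -0.2626, 0.1798]
ee_rot: [0.053, 0.999, 0.0, -0.0]
ft_force: [0.2, -0.3, -2.5]
grip_width: 0.226
grasp_force: 59.5
```

Run:
```python
from h import *
from workcell import *
from scipy.spatial.transform import Rotation as R
o=get_obs();r=R.from_quat(o["ee_rot"]);p=o["position"];print(p,o["ft_force"],o["grip_width"],np.degrees(np.arctan2(*r.as_matrix()[1::-1,0])),o["joint_pos"])
out=[]
for n in("top","scene"):
    c=camera(n); u=(lambda q:(c["fx"]*q[0]/q[2]+c["cx"],c["fy"]*q[1]/q[2]+c["cy"]))(c["R"]@np.array([.512,-.264,.12])+c["t"])
    x=int(np.clip(u[0],90,550));y=int(u[1]);out.append(cv2.resize(c["color"][max(y-90,0):max(y-90,0)+180,x-90:x+90],(400,400),interpolation=2));print(n,x,y)
    X=cloud(c);m=(np.hypot(X[...,0]-p[0],X[...,1]-p[1])<.11)&(abs(X[...,2]-.155)<.01)
    q=X[m];print(len(q),np.median(q,0),cv2.minAreaRect((q[:,:2]*1000).astype(np.float32)))
cv2.imwrite("pics/over.png",np.hstack(out)[...,::-1])
```

```text
[ 0.51219076 -0.2626166   0.17984563] [ 0.20344199 -0.26410916 -2.51735311] 0.22644053616934076 173.91729046286088 [-0.03602158  0.28377043  0.51337464  1.70222459 -0.14878577  1.19528005
  1.97975235]
top 537 185
2985 [ 0.48653058 -0.24673617  0.15483229] ((511.16326904296875, -262.89501953125), (92.1777114868164, 150.926025390625), 84.2372817993164)
scene 174 303
1980 [ 0.54646192 -0.26879977  0.15393117] ((514.8096923828125, -263.8587951660156), (89.51813507080078, 152.58799743652344), 84.00978088378906)
```

View pics/over.png

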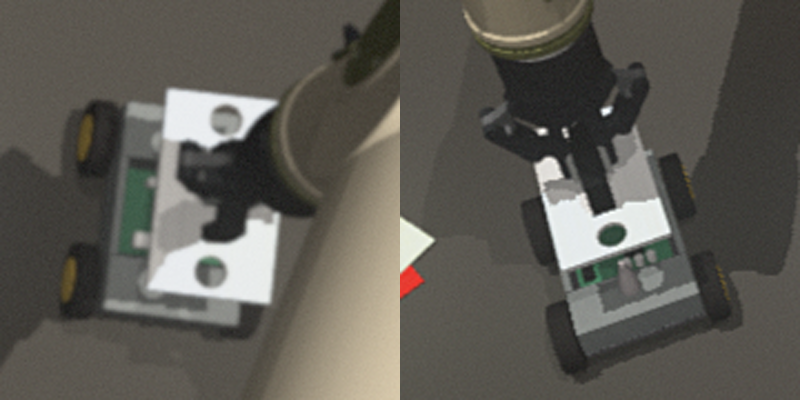

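The plate rectangle over the base agrees with the measured base top to within 1 mm and 0.6° in both cameras. In the crop the holes are at (226,119) and (211,270), above the pins. Lowering now, held all the way.

To row units: 0.065 m / 0.8 = 0.0813, 0.06 m / 0.8 = 0.075, 0.006 rad / 1.5708 = 0.0038.

Request:
move_arm([
  {"delta_pos": [0, -0.0006, 0.025], "turn": [0, 0, 0.0038], "fingers": 1},
  {"delta_pos": [0, -0.0006, 0.0438], "turn": [0, 0, 0.0038], "fingers": 1},
  {"delta_pos": [0, -0.0006, 0.0538], "turn": [0, 0, 0.0038], "fingers": 1},
  {"delta_pos": [0, -0.0006, 0.0625], "turn": [0, 0, 0.0038], "fingers": 1},
  {"delta_pos": [0, -0.0006, 0.0688], "turn": [0, 0, 0.0038], "fingers": 1},
  {"delta_pos": [0, -0.0006, 0.075], "turn": [0, 0, 0.0038], "fingers": 1},
  {"delta_pos": [0, -0.0006, 0.0813], "turn": [0, 0, 0.0038], "fingers": 1},
  {"delta_pos": [0, -0.0006, 0.0813], "turn": [0, 0, 0.0038], "fingers": 1},
])

```text
clock: 6.25
position: [0.5118, -0.2643, 0.1149]
ee_rot: [0.057, 0.998, 0.0, -0.0]
ft_force: [0.4, 0.5, -4.7]
grip_width: 0.223
grasp_force: 59.5
```

There's no side force, so the pins are through. On to the seat.

To row units: 0.014 m / 0.8 = 0.0175, 0.013 m / 0.8 = 0.0163.

Request:
move_arm([
  {"delta_pos": [0, 0, 0.005], "turn": [0, 0, 0], "fingers": 1},
  {"delta_pos": [0, 0, 0.01], "turn": [0, 0, 0], "fingers": 1},
  {"delta_pos": [0, 0, 0.0138], "turn": [0, 0, 0], "fingers": 1},
  {"delta_pos": [0, 0, 0.0163], "turn": [0, 0, 0], "fingers": 1},
  {"delta_pos": [0, 0, 0.0175], "turn": [0, 0, 0], "fingers": 1},
  {"delta_pos": [0, 0, 0.0175], "turn": [0, 0, 0], "fingers": 1},
])

```text
clock: 7.0
position: [0.5121, -0.2644, 0.1014]
ee_rot: [0.057, 0.998, 0.0, 0.0]
ft_force: [-0.4, 0.4, -4.3]
grip_width: 0.221
grasp_force: 59.5
```

To row units: 0.002 m / 0.8 = 0.0025, 0.001 m / 0.8 = 0.0013.

Request:
move_arm([
  {"delta_pos": [0, 0, 0.0013], "turn": [0, 0, 0], "fingers": 1},
  {"delta_pos": [0, 0, 0.0013], "turn": [0, 0, 0], "fingers": 1},
  {"delta_pos": [0, 0, 0.0025], "turn": [0, 0, 0], "fingers": 1},
  {"delta_pos": [0, 0, 0.0025], "turn": [0, 0, 0], "fingers": 1},
])

```text
clock: 7.5
position: [0.5121, -0.2645, 0.1012]
ee_rot: [0.057, 0.998, 0.0, 0.0]
ft_force: [-8.3, 5.3, 17.4]
grip_width: 0.222
grasp_force: 62.4
```

Run:
```python
from h import *
from workcell import *
o=get_obs();p=o["position"];print(p,o["ft_force"],o["grip_width"])
for n in("top","scene"):
    c=camera(n);X=cloud(c);m=(np.hypot(X[...,0]-p[0],X[...,1]-p[1])<.11)&(abs(X[...,2]-.077)<.0045)
    q=X[m];print(len(q),np.median(q,0),cv2.minAreaRect((q[:,:2]*1000).astype(np.float32)))
```

```text
[ 0.51211547 -0.26450048  0.1011935 ] [-8.31162257  5.25373711 17.37467926] 0.22159197307096148
2504 [ 0.4844121  -0.24880731  0.0762817 ] ((510.474609375, -262.5113830566406), (107.54889678955078, 168.23898315429688), 83.76007080078125)
1651 [ 0.54530189 -0.26888268  0.07535012] ((518.5623168945312, -264.32403564453125), (105.89521026611328, 164.86849975585938), 83.89646911621094)
```

Contact is 17 N and the plate's top is at 0.076 m, so it's seated. Easing off, opening, and withdrawing.

To row units: -0.0015 m / 0.8 = -0.0019.

Request:
move_arm([
  {"delta_pos": [0, 0, -0.0019], "turn": [0, 0, 0], "fingers": 1},
  {"delta_pos": [0, 0, -0.0019], "turn": [0, 0, 0], "fingers": 0},
  {"delta_pos": [0, 0, -0.0019], "turn": [0, 0, 0], "fingers": 0},
  {"delta_pos": [0, 0, -0.0019], "turn": [0, 0, 0], "fingers": 0},
  {"delta_pos": [0, 0, -0.0019], "turn": [0, 0, 0], "fingers": 0},
  {"delta_pos": [0, 0, -0.0019], "turn": [0, 0, 0], "fingers": 0},
  {"delta_pos": [0, 0, -0.0019], "turn": [0, 0, 0], "fingers": 0},
  {"delta_pos": [0, 0, -0.0019], "turn": [0, 0, 0], "fingers": 0},
])

```text
clock: 8.6
position: [0.512, -0.2644, 0.1007]
ee_rot: [0.057, 0.998, 0.0, -0.0]
ft_force: [0.2, 0.7, 0.7]
grip_width: 1.0
grasp_force: 0.0
```

To row units: 0.24 m / 0.8 = 0.3, 0.18 m / 0.8 = 0.225.

Request:
move_arm([
  {"delta_pos": [0, 0, -0.0375], "turn": [0, 0, 0], "fingers": 0},
  {"delta_pos": [0, 0, -0.1], "turn": [0, 0, 0], "fingers": 0},
  {"delta_pos": [0, 0, -0.175], "turn": [0, 0, 0], "fingers": 0},
  {"delta_pos": [0, -0.075, -0.175], "turn": [0, 0, 0], "fingers": 0},
  {"delta_pos": [0, 0.075, -0.175], "turn": [0, 0, 0], "fingers": 0},
  {"delta_pos": [0, 0.15, -0.175], "turn": [0, 0, 0], "fingers": 0},
  {"delta_pos": [0, 0.225, -0.175], "turn": [0, 0, 0], "fingers": 0},
  {"delta_pos": [0, 0.3, -0.175], "turn": [0, 0, 0], "fingers": 0},
  {"delta_pos": [0, 0.3, -0.175], "turn": [0, 0, 0], "fingers": 0},
  {"delta_pos": [0, 0.3, -0.175], "turn": [0, 0, 0], "fingers": 0},
  {"delta_pos": [0, 0.3, -0.175], "turn": [0, 0, 0], "fingers": 0},
])

```text
clock: 9.98
position: [0.5392, -0.0267, 0.2408]
ee_rot: [0.057, 0.998, -0.0, 0.0]
ft_force: [-0.4, 0.7, 1.3]
grip_width: 0.998
grasp_force: 0.0
```

Run:
```python
from h import *
from workcell import *
o=get_obs();p=np.array([.512,-.2645]);print(o["clock"],o["position"],o["ft_force"],o["grip_width"])
out=[]
for n,(x,y) in(("top",(525,190)),("scene",(185,320))):
    c=camera(n);X=cloud(c);m=(np.hypot(X[...,0]-p[0],X[...,1]-p[1])<.11)&(abs(X[...,2]-.077)<.0045)
    q=X[m];print(len(q),np.median(q,0),np.linalg.lstsq(np.c_[q[:,:2]-p,np.ones(len(q))],q[:,2],rcond=None)[0])
    out.append(cv2.resize(c["color"][y-90:y+90,x-90:x+90],(400,400),interpolation=2))
cv2.imwrite("pics/done.png",np.hstack(out)[...,::-1])
```

```text
9.975 [ 0.53916537 -0.02668692  0.24080047] [-0.37288994  0.68368575  1.27655392] 0.9978870944284143
3051 [ 0.51462918 -0.26432119  0.07629902] [-0.00136252  0.00478184  0.07634702]
2286 [ 0.52423809 -0.27073684  0.07542234] [ 0.00200787 -0.00033714  0.07544875]
```

View pics/done.png

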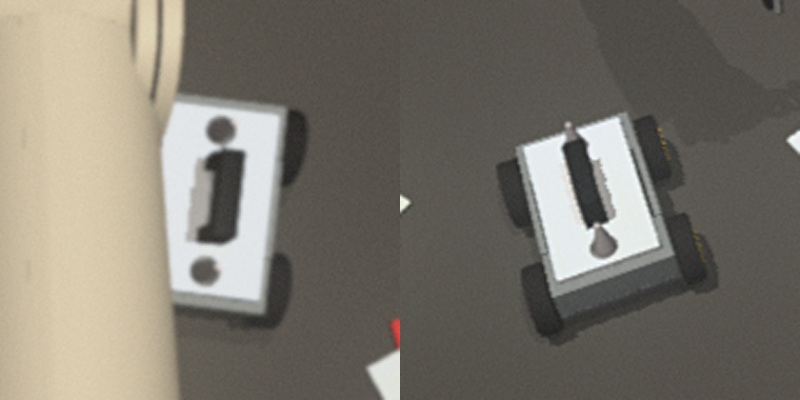

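The pins stand up through both holes, at (220,130) and (205,270) in the left half and (568,132) and (602,240) in the right. The plate lies flat at 76 mm and the arm is clear.

```bash
python3 -c "from workcell import *;print(hand_in())"
```

```text
the job is handed in; nothing more can be done
None
```

The cover with one hole at each end now lies flat on the base with a pin up through each hole and the gripper clear of it; I never touched the other cover, and the job was handed in at about 10 s.

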